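# Turn a pressed cover over on the turn-over chute

## Robot

A 7-joint arm with a two-finger parallel gripper is mounted at the origin on the work surface. World frame = base frame: x ahead of the robot, y to its left, z up, the work surface at z = 0. Lengths are in m, angles in rad, forces in N, time in s.
With the tool pointing down it reaches from about 0.4 to 0.9 m from the base axis. Payload 5.5 kg.
Tool frame: the origin (TCP) lies between the finger pads; the fingertips stand 11 mm ahead of it and the grasp point (between the pads) lies 8 mm behind it (robot.tcp_to_tips is the distance from the TCP to the fingertips, in m); z points along the fingers, x is the direction in which the jaws open and shut, and the axes are right-handed (so a half turn about z gives the same grasp; the last joint's range is limited). The gripper opens to 92 mm and grips with 3 to 60 N. Pads are 19 mm wide; open, the fingers measure 130 mm over their backs; the gripper's body (75 mm by 190 mm) begins 47 mm behind the grasp point.
Start: joints at [-1.051, 0.501, -0.427, 1.55, 0.221, 1.138, -0.21], TCP at [0.165, 0.629, 0.238] pointing down, gripper open.
Joint ranges: [-2.88, 2.88], [-0.31, 2.03], [-1.54, 1.56], [0.2, 2.42], [-1.41, 4.55], [0.19, 2.02], [-2.57, 2.57]. Speed limits (rad/s): [2.57, 2.57, 3.14, 3.14, 3.14, 3.14, 3.14].

## Interface

Orientations are given as a unit quaternion [x, y, z, w].
In Python, from workcell import monitor, read_camera, camera_params, workorder, robot gives the robot as it stands.
- The arm moves only by the tool arm_command, never from a script. Its argument "deltas" is text: rows parted by semicolons, each of 7 numbers parted by spaces: the shift along the tool's x, y, z in m, then the turn, a rotation vector about the tool's x, y, z in degrees, then the gripper's target within -1 to 1 (shut at 1, half-way at 0, fully open at -1). A call has 1 to 12 rows; each row shifts and turns the commanded pose from where the row before left it, along the tool's axes as they then stand; what a row does not reach is not made up. A row lasts 1/12 s, in which the tool goes at most 41.7 mm and 7.16 degrees, less where a joint would pass 70% of its speed; a pose out of reach is approached as far as the arm can. A call is refused whole if a number of a shift passes 0.0417 or a number of a turn 7.16, either way. A call with a gripper value outside its range is refused whole. The fingers move at their own pace and stop on an object; the grip force is fixed at half the most. Time passes only in rows, so rows that do not move let the fingers close. It gives the time, the measured TCP pose, the force and the opening at its end, in the units of the state.
- monitor.state(): the state, without advancing time (a new reading comes with each control period).
- read_camera(name): name is "scene" or "top" or "wrist"; returns (picture, depth): 400x640x3 uint8, blue, green, red; 400x640 float32, m along the optical axis (not along the pixel's ray), 0 where there is no reading.
- camera_params(name): a dict with "mtx" (3x3 intrinsics, pixels), "world_from_camera" (4x4, takes a point from camera to world coordinates). Camera axes: x right, y down, z forward; pixel columns grow to the right and rows downward; lengths in m; the calibration is good to about 2 mm. A picture is of the moment at which its call begins: read the wrist's pose just before it. camera_params takes no time and is no camera call; for the wrist camera it gives the pose at the moment of the call.
- workorder.sign_off(): hands the job in, once; it reports no verdict.
The state is a dict: "t": time; "joint_pos": joint angles; "qd": joint speeds; "effort": joint torques, N m; "position": TCP position; "ee_rot": TCP orientation; "force": force on the tool from outside, world axes, zero at the start; "ft_torque": the same for the moment, N m; "width": opening from 0.0 (shut) to 1.0 (fully open).
Only numpy, scipy, OpenCV 4.12 (cv2) and the standard library are available. Lean on these libraries where they do the work, as an engineer would, in place of code of your own. Each camera call takes 0.05 s, during which the arm holds its last target.

## Task

Turn the oblong pressed-steel cover over with the chute: lean it hollow side up against the narrow backrest, with one short end squarely down in the notch at the top, and let go so that it rests there. Then tip its upper edge over towards the slide so that it falls onto its open side and slips down to the stop, and leave it lying there hollow side down. Do not shift the square cover or the other things on the bench.

Things in the scene. Friction and masses are not known exactly. Their poses are not given: they have to be found in the camera images.
- oblong_cover: The work piece: oblong pressed-steel cover, a shallow pan 90 mm long (its x) x 54 mm wide (its y) x 12 mm high, 3 mm thick, about 90 g, hollow side up on the bench at the start. Origin at the centre of its flat outer face (then the underside); z points out of the hollow. Its ends are alike. Grip it across its 54 mm width at mid-length.
- chute: Turn-over chute of bent metal, fixed to the bench, 170 x 100 mm, 125 mm high. Origin on the bench under the notch; +x runs from the slide to the backrest, z up, y across. From +x to -x: narrow backrest, V-notch, crest, slide, stop. A cover leaning home has its origin at x 29, z 120 mm of this frame; a turned one home at the stop at x -89, z 49 mm.
- notch (a point): Middle of the bottom line of the V-notch, 86 mm above the bench; axes as the chute's. A cover leaning here lies with its flat face on the backrest, hollow facing up and towards the slide (-x), and one short end square on the seat: the notch's other side, 86 mm wide, 14 mm deep, at right angles to the backrest, rising from here towards -x to the crest.
- backrest_top (a point): Middle of the top edge of the backrest, 123 mm above the bench; axes as the chute's. The backrest is a plain strip 28 mm wide (the cover overhangs it 13 mm each side) that rises 48 mm long from the notch towards +x at 50 deg above the horizontal.
- lean_edge (a point): Where the middle of the upper short edge of a leaning cover's flat face is: chute x 58, z 155 mm, 42 mm beyond the backrest. To tip the cover, reach down behind this edge (+x side), fingertips at z 139 mm, clear above the backrest, and draw level towards -x until past the crest: the cover pivots on the crest and balances some 10 deg beyond upright, then falls by itself.
- crest (a point): Middle of the crest between notch and slide, chute x -11, z 95 mm; axes as the chute's. From here the slide, polished and slippery, 135 mm long, 78 mm wide between side guides 10 mm high, descends towards -x at 38 deg below the horizontal; a cover that falls open side down on it slips to the stop by itself.
- slide_foot (a point): Middle of the foot of the slide, on its surface at the stop: chute x -117, z 12 mm; axes as the chute's. The stop is a 16 mm high lip across the slide.
- square_cover: square pressed-steel cover, 66 x 66 x 12 mm, also hollow side up; origin under its centre. Not to be handled.
- tape_roll: black tape roll, 68 mm across, 18 mm high, bystander; origin under its centre
- screwdriver: screwdriver lying on the bench, bystander; origin under its middle
- wire_spool: black wire spool, 60 mm across, 55 mm high, bystander; origin under its centre
- oil_bottle: white bottle, 56 mm across, 110 mm high, bystander; origin under its centre
- offcut: small L-shaped steel offcut, 60 x 30 x 30 mm, bystander; origin under its centre
- wrench: wrench lying on the bench, bystander; origin under its middle
Mind the look-alikes: they are no part of the job. What is shaped like the oblong_cover but brown or red is not meant. Leave any brown look-alike of the chute alone.

How it is judged:
By the outcome, as a careful person would: the job done as asked, in the order asked, and still so for the second after the job is handed in, with the robot touching nothing.
It also fails if it takes over 58 s, if anything falls off the work surface, if the arm or the gripper's body presses on something with over 40 N, if the wrist force passes 120 N, or if a joint passes its speed limit or range.

## Working session

There is one attempt and no reset: what is moved stays moved. The work goes in short steps, Python scripts to look and compute and a tool call to move; the robot and the scene stay as the last step left them, time stands still between calls to the robot, and variables do not carry over. Pictures are saved under pics/ and viewed, and the job is handed in when it is done.

Besides the shell and the picture viewer there is one more tool, called after ">>>" in YAML: its name, and indented under it one key for each argument. arm_command: Moves the arm, as the interface text tells. Its arguments: {"type":"object","properties":{"deltas":{"type":"string"}},"required":["deltas"]}

```bash
ls; mkdir -p pics
python3 - <<'E'
from workcell import monitor, read_camera, camera_params, workorder, robot
import cv2,numpy as np
print(monitor.state())
for n in ("scene","top"):
    im,d=read_camera(n); cv2.imwrite(f"pics/{n}0.png",im); np.save(f"pics/{n}0.npy",d)
    p=camera_params(n); print(n,np.round(p["mtx"],1).tolist(),np.round(p["world_from_camera"],4).tolist())
E
```

```text
pics
{'t': 0.0, 'joint_pos': array([-1.05082267,  0.50184045, -0.42677549,  1.55142682,  0.22080747,
        1.13831058, -0.21032092]), 'qd': array([ 0.00186365,  0.00037218, -0.00220772, -0.00041821, -0.00116965,
        0.00041059,  0.00084379]), 'effort': array([ 4.16023868e-04, -5.66590190e+01, -5.81598312e+00, -2.79112244e+01,
       -6.85899518e-02,  3.06790264e-02,  1.70940511e-04]), 'position': array([0.16496085, 0.62802543, 0.23669124]), 'ee_rot': array([ 7.91815029e-01,  6.10760207e-01, -7.78915233e-04,  5.68824755e-04]), 'force': array([-0.52813107, -0.63907064, -0.6124039 ]), 'ft_torque': array([ 0.00723517,  0.04920519, -0.02140632]), 'width': 0.9981819418670328}
scene [[470.1, 0.0, 325.9], [0.0, 470.1, 197.4], [0.0, 0.0, 1.0]] [[-0.4054, 0.5594, -0.723, 1.6045], [0.9141, 0.2447, -0.3232, 0.3929], [-0.0039, -0.7919, -0.6106, 0.9826], [0.0, 0.0, 0.0, 1.0]]
top [[453.4, 0.0, 325.2], [0.0, 453.4, 209.6], [0.0, 0.0, 1.0]] [[-0.018, -0.9906, 0.1355, 0.3943], [-0.9996, 0.0146, -0.0258, -0.0583], [0.0236, -0.1359, -0.9904, 1.281], [0.0, 0.0, 0.0, 1.0]]
```

View pics/scene0.png

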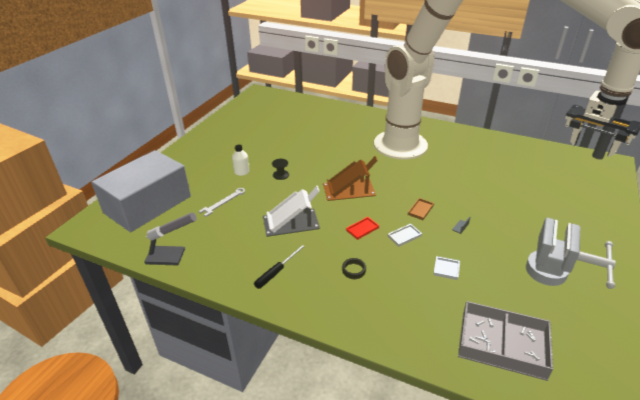

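View pics/top0.png

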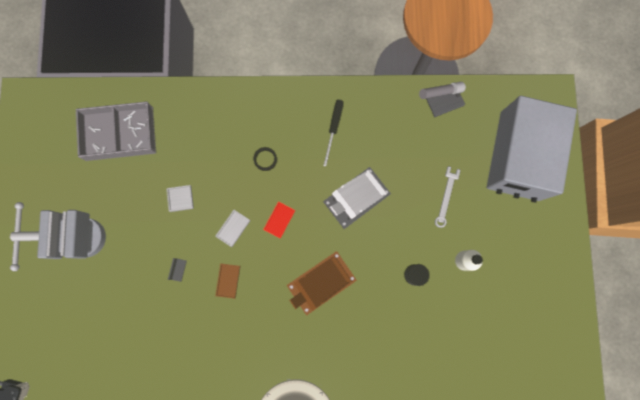

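The scene and top pictures show the grey oblong cover at top (233,228) and the square cover at (180,198). The grey chute is at (357,198), with its slide towards the upper right and its backrest at the lower left. Next I'll zoom in and measure.

```bash
cat > h.py <<'E'
import numpy as np,cv2
from workcell import camera_params
def ray(n,u,v,z,p=None):
    p=p or camera_params(n);K=p["mtx"];T=p["world_from_camera"]
    d=T[:3,:3]@np.linalg.inv(K)@np.array([u,v,1.]);o=T[:3,3]
    return o+d*(z-o[2])/d[2]
def cloud(n,D,p=None):
    p=p or camera_params(n);K=p["mtx"];T=p["world_from_camera"]
    v,u=np.mgrid[:D.shape[0],:D.shape[1]]
    P=np.stack([(u-K[0,2])/K[0,0]*D,(v-K[1,2])/K[1,1]*D,D],-1)
    return P@T[:3,:3].T+T[:3,3]
E
python3 - <<'E'
from h import *
im=cv2.imread("pics/top0.png");D=np.load("pics/top0.npy")
c=im[150:260,160:400]; cv2.imwrite("pics/topz.png",cv2.resize(c,None,fx=3.3,fy=3.3,interpolation=cv2.INTER_CUBIC))
im2=cv2.imread("pics/scene0.png")
c=im2[170:290,250:480]; cv2.imwrite("pics/scz.png",cv2.resize(c,None,fx=3.4,fy=3.4,interpolation=cv2.INTER_CUBIC))
hsv=cv2.cvtColor(im,cv2.COLOR_BGR2HSV)
m=((hsv[...,1]<60)&(hsv[...,2]>90)).astype(np.uint8)
n,l,s,ce=cv2.connectedComponentsWithStats(m)
for i in range(1,n):
    if 150<s[i,4]<6000 and 150<ce[i][0]<400 and 170<ce[i][1]<260:
        pts=np.argwhere(l==i)[:,::-1].astype(np.float32)
        P=np.array([ray("top",u,v,0.012)[:2] for u,v in pts],np.float32)
        r=cv2.minAreaRect(P);print(i,s[i],ce[i],r,P.mean(0))
P=cloud("top",D)
print(P[228,233],P[198,180])
E
```

```text
16 [ 323  167   68   62 2092] [356.08460803 197.17351816] ((0.6041853427886963, -0.17945554852485657), (0.1046215295791626, 0.16929233074188232), 36.058467864990234) [ 0.6022988  -0.17984717]
20 [166 185  28  27 630] [179.46190476 198.02380952] ((0.606925368309021, 0.3183010518550873), (0.07097072899341583, 0.07059308141469955), 7.426183700561523) [0.6067719 0.3182806]Traceback (most recent call last):
  File "<stdin>", line 12, in <module>
  File "h.py", line 4, in ray
    p=p or camera_params(n);K=p["mtx"];T=p["world_from_camera"]
           ~~~~~~~~~~~~~^^^
ValueError: time passes only in moves, steps and waits
```

View pics/topz.png

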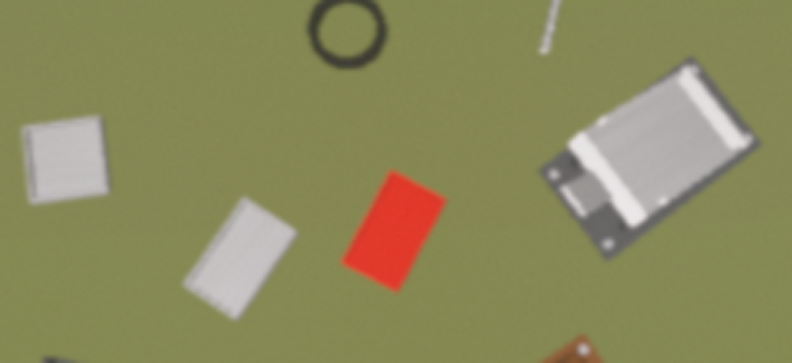

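View pics/scz.png

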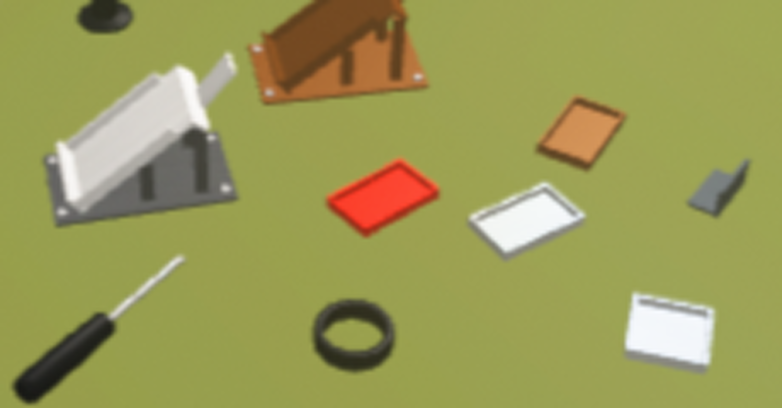

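```bash
python3 - <<'E'
import numpy as np,pickle
from workcell import camera_params
pickle.dump({n:camera_params(n) for n in("top","scene")},open("cp.pkl","wb"))
E
sed -i 's/p=p or camera_params(n)/p=p or CP[n]/; 2a import pickle,os\nCP=pickle.load(open("cp.pkl","rb"))' h.py
python3 - <<'E'
from h import *
im=cv2.imread("pics/top0.png");D=np.load("pics/top0.npy");P=cloud("top",D)
hsv=cv2.cvtColor(im,cv2.COLOR_BGR2HSV)
m=((hsv[...,1]<60)&(hsv[...,2]>60)).astype(np.uint8)
n,l,s,ce=cv2.connectedComponentsWithStats(m)
for i in range(1,n):
    if 150<s[i,4]<6000 and 150<ce[i][0]<400 and 170<ce[i][1]<260:
        pts=np.argwhere(l==i)[:,::-1]
        for z in (0,.006,.012):
            Q=np.array([ray("top",u,v,z)[:2] for u,v in pts],np.float32)
            r=cv2.minAreaRect(Q);print(i,s[i],z,np.round(r[0],4),np.round(r[1],4),round(r[2],2),Q.mean(0))
        print(np.percentile(P[l==i][:,2],[5,50,95]))
print(P[100,300])
imz=cv2.imread("pics/scene0.png");Ds=np.load("pics/scene0.npy");S=cloud("scene",Ds)
h2=cv2.cvtColor(imz,cv2.COLOR_BGR2HSV);print(S[235,405],S[330,230])
np.set_printoptions(suppress=True)
# chute pts
ang=np.arctan2(*( (0,0)))
A=np.concatenate([P[160:235,315:395].reshape(-1,3),S[180:240,255:325].reshape(-1,3)])
np.save("pics/ch.npy",A)
E
```

```text
23 [ 323  167   68   62 2096] 0 [ 0.6062 -0.1806] [0.1056 0.1709] 36.06 [ 0.6042045 -0.1809098]
23 [ 323  167   68   62 2096] 0.006 [ 0.6052 -0.18  ] [0.1051 0.1701] 36.06 [ 0.60322154 -0.18033539]
23 [ 323  167   68   62 2096] 0.012 [ 0.6042 -0.1795] [0.1046 0.1693] 36.06 [ 0.6022378  -0.17976087]
[0.00054912 0.03808148 0.09680554]
25 [166 185  28  27 630] 0 [0.6089 0.3219] [0.0716 0.0713] 7.43 [0.60878134 0.3218418 ]
25 [166 185  28  27 630] 0.006 [0.6079 0.3201] [0.0713 0.0709] 7.43 [0.60777664 0.32006133]
25 [166 185  28  27 630] 0.012 [0.6069 0.3183] [0.071  0.0706] 7.43 [0.6067719 0.3182806]
[-0.00199602  0.00314983  0.01228515]
27 [215 210  35  37 708] 0 [0.5214 0.1715] [0.0597 0.0946] 55.67 [0.5211112  0.17160021]
27 [215 210  35  37 708] 0.006 [0.5208 0.1704] [0.0594 0.0941] 55.67 [0.520517   0.17052342]
27 [215 210  35  37 708] 0.012 [0.5202 0.1693] [0.0592 0.0937] 55.67 [0.5199232  0.16944657]
[-0.00199931  0.00268436  0.01301034]
[ 0.89743885 -0.02316768 -0.00253693]
[0.52053968 0.17537634 0.00288178] [ 0.85051695 -0.29577208 -0.31963866]
```

Run:
```python
from h import *
np.set_printoptions(suppress=True,precision=4)
im=cv2.imread("pics/top0.png")
for n,sl in (("top",(slice(160,235),slice(315,395))),("scene",(slice(180,240),slice(255,325)))):
    S=cloud(n,np.load(f"pics/{n}0.npy"))[sl].reshape(-1,3)
    th=np.radians(126.06);ex=np.array([np.cos(th),np.sin(th)]);ey=np.array([-ex[1],ex[0]])
    c=np.array([.6057,-.1803])
    X=(S[:,:2]-c)@ex;Y=(S[:,:2]-c)@ey;Z=S[:,2]
    k=(abs(Y)<.03)&(Z>.025)&(Z<.088)&(X<.0)
    for _ in range(5):
        A=np.c_[X[k],Y[k],np.ones(k.sum())];q=np.linalg.lstsq(A,Z[k],rcond=None)[0]
        r=Z-np.c_[X,Y,np.ones(len(X))]@q; k=(abs(Y)<.03)&(Z>.022)&(Z<.09)&(abs(r)<.003)
    print(n,k.sum(),q,np.degrees(np.arctan(q[0])),"twist deg",np.degrees(np.arctan(q[1]/q[0])))
    # chute origin in local x: z=.095+.78*(x+.011)
    xo=(0.06-q[2])/q[0] - (-0.011-(0.095-0.06)/np.tan(np.radians(38)))
    print("origin local x",xo,c+xo*ex)
    k=Z>.0925; print("crest+ pts",np.c_[X-xo,Y,Z][k][np.argsort(X[k])][:40:2])
    k=(Z>.004)&(abs(X-xo+.06)<.035); print("Y range",np.percentile(Y[k],[1,99]), np.percentile(X[(Z>.004)]-xo,[1,99]))
    k=(Z>.045); print("high Y", Y[k].min(),Y[k].max())
    k=(X-xo>.008)&(Z>.05); print("backrest",k.sum(),np.c_[X-xo,Y,Z][k][::3])
    k=(abs(Z)<.006)&(abs(X)<.1)&(abs(Y)<.06)
```

```text
top 498 [ 0.7553 -0.0047  0.058 ] 37.063487860383304 twist deg -0.35935488990223136
origin local x 0.05839101060422254 [ 0.5713 -0.1331]
crest+ pts [[-0.0339 -0.0383  0.093 ]
 [-0.0171 -0.034   0.093 ]
 [-0.0158 -0.028   0.0939]
 [-0.0155  0.012   0.0931]
 [-0.0152  0.0253  0.094 ]
 [-0.0147 -0.0089  0.0928]
 [-0.0146  0.0216  0.0946]
 [-0.0143  0.0046  0.0943]
 [-0.014   0.0008  0.0934]
 [-0.0137 -0.0163  0.0929]
 [-0.0132 -0.0028  0.095 ]
 [-0.013  -0.02    0.0939]
 [-0.0129  0.0106  0.0959]
 [-0.0129  0.0238  0.095 ]
 [-0.0126  0.0332  0.0927]
 [-0.0124  0.0371  0.0977]
 [-0.0121 -0.0102  0.0958]
 [-0.012   0.0031  0.0957]
 [-0.0115 -0.0138  0.0963]
 [-0.0114 -0.0311  0.0947]]
Y range [-0.1292  0.1102] [-0.1486  0.1647]
high Y -0.04008632771747353 0.09908918878880317
backrest 120 [[ 0.1647  0.0991  1.281 ]
 [ 0.1647  0.0991  1.281 ]
 [ 0.1647  0.0991  1.281 ]
 [ 0.1647  0.0991  1.281 ]
 [ 0.1647  0.0991  1.281 ]
 [ 0.1647  0.0991  1.281 ]
 [ 0.0115 -0.0102  0.1009]
 [ 0.016  -0.0091  0.1069]
 [ 0.0086 -0.0051  0.0981]
 [ 0.0206 -0.0079  0.1138]
 [ 0.0125 -0.0044  0.1001]
 [ 0.0271
[... 1434 characters left out ...]
]
 [ 0.0098 -0.0015  0.1025]]
Y range [-0.0498  0.0422] [-0.1437  0.0267]
high Y -1.144784350801346 0.046056525772100745
backrest 61 [[ 0.0282  0.0101  0.122 ]
 [ 0.0305  0.0061  0.1206]
 [ 0.0259 -0.0014  0.1229]
 [ 0.0222  0.0131  0.1092]
 [ 0.0279 -0.0074  0.1231]
 [ 0.021   0.0068  0.1101]
 [ 0.028  -0.0066  0.1187]
 [ 0.0147  0.0075  0.1067]
 [ 0.0223 -0.0031  0.1133]
 [ 0.0291 -0.0167  0.1221]
 [ 0.0141  0.0045  0.1051]
 [ 0.021  -0.0097  0.1145]
 [ 0.0089  0.0113  0.097 ]
 [ 0.0164 -0.0003  0.1044]
 [ 0.0236 -0.0125  0.1122]
 [ 0.015  -0.0077  0.1062]
 [ 0.0232 -0.0138  0.1094]
 [ 0.0147 -0.009   0.1033]
 [ 0.0082 -0.01    0.1013]
 [ 0.0172 -0.0119  0.1012]
 [ 0.0109 -0.0113  0.0941]]
```

```bash
cat >> h.py <<'E'
from scipy.spatial.transform import Rotation as Ro, Slerp
def frame(yawx,tilt=0):  # tool x at world yaw (deg), pointing down, then turned about own x by tilt
    c,s=np.cos(np.radians(yawx)),np.sin(np.radians(yawx))
    R=np.array([[c,s,0],[s,-c,0],[0,0,-1.]])
    return Ro.from_matrix(R)*Ro.from_euler('x',tilt,degrees=True)
def plan(p0,r0,p1,r1,n):
    p0,p1=np.array(p0,float),np.array(p1,float)
    rv=(r0.inv()*r1).as_rotvec(); out=[]
    d=r0.inv().apply(p1-p0)
    print("tool total",d.round(4),"turn deg",np.degrees(rv).round(2))
    r=r0
    for i in range(n):
        out.append(np.r_[r.inv().apply((p1-p0)/n),np.degrees(rv)/n]); r=r*Ro.from_rotvec(rv/n)
    for o in out: print(" ".join(f"{x:.4f}" for x in o[:3])," ".join(f"{x:.2f}" for x in o[3:]))
def st():
    from workcell import monitor
    s=monitor.state();r=Ro.from_quat(s["ee_rot"])
    print("t",round(s["t"],2),"p",s["position"].round(4),"F",s["force"].round(1),"w",round(s["width"],3),"q",s["joint_pos"].round(2))
    M=r.as_matrix();print("x",M[:,0].round(3),"z",M[:,2].round(3))
    return s["position"],r
E
python3 - <<'E'
from h import *
p,r=st()
plan(p,r,[.5205,.1705,.15],frame(55.67),20)
E
```

```text
t 0.1 p [0.165  0.6281 0.2368] F [-0.5 -0.2 -0.2] w 1.001 q [-1.05  0.5  -0.43  1.55  0.22  1.14 -0.21]
x [ 0.254  0.967 -0.002] z [-0.    -0.002 -1.   ]
tool total [-0.3522  0.4601  0.0874] turn deg [1.000e-02 1.000e-01 1.962e+01]
-0.0176 0.0230 0.0044 0.00 0.00 0.98
-0.0172 0.0233 0.0044 0.00 0.00 0.98
-0.0168 0.0236 0.0044 0.00 0.00 0.98
-0.0164 0.0239 0.0044 0.00 0.00 0.98
-0.0160 0.0242 0.0044 0.00 0.00 0.98
-0.0156 0.0244 0.0044 0.00 0.00 0.98
-0.0152 0.0247 0.0044 0.00 0.00 0.98
-0.0147 0.0249 0.0044 0.00 0.00 0.98
-0.0143 0.0252 0.0044 0.00 0.00 0.98
-0.0139 0.0254 0.0044 0.00 0.00 0.98
-0.0134 0.0257 0.0044 0.00 0.00 0.98
-0.0130 0.0259 0.0044 0.00 0.00 0.98
-0.0125 0.0261 0.0043 0.00 0.00 0.98
-0.0121 0.0263 0.0043 0.00 0.00 0.98
-0.0116 0.0265 0.0043 0.00 0.00 0.98
-0.0112 0.0267 0.0043 0.00 0.00 0.98
-0.0107 0.0269 0.0043 0.00 0.00 0.98
-0.0103 0.0271 0.0043 0.00 0.00 0.98
-0.0098 0.0273 0.0043 0.00 0.00 0.98
-0.0093 0.0274 0.0043 0.00 0.00 0.98
```

>>> arm_command:
  deltas: "-0.018 0.023 0.004 0 0 1 -1;-0.017 0.023 0.004 0 0 1 -1;-0.017 0.024 0.004 0 0 1 -1;-0.016 0.024 0.004 0 0 1 -1;-0.016 0.024 0.004 0 0 1 -1;-0.016 0.024 0.004 0 0 1 -1;-0.015 0.025 0.004 0 0 1 -1;-0.015 0.025 0.004 0 0 1 -1;-0.014 0.025 0.004 0 0 1 -1;-0.014 0.025 0.004 0 0 1 -1;-0.013 0.026 0.004 0 0 1 -1"

```text
t: 1.02
position: [0.3604, 0.3754, 0.1933]
ee_rot: [0.847, 0.532, -0.0, 0.0]
force: [-0.0, 0.4, -1.0]
width: 0.998
```

>>> arm_command:
  deltas: "-0.013 0.026 0.004 0 0 1 -1;-0.013 0.026 0.004 0 0 1 -1;-0.012 0.026 0.004 0 0 1 -1;-0.012 0.027 0.004 0 0 1 -1;-0.011 0.027 0.004 0 0 1 -1;-0.011 0.027 0.004 0 0 1 -1;-0.01 0.027 0.004 0 0 1 -1;-0.01 0.027 0.004 0 0 1 -1;-0.009 0.027 0.004 0 0 1 -1;0 0 0 0 0 0 -1;0 0 0 0 0 0 -1"

```text
t: 1.93
position: [0.5192, 0.1678, 0.157]
ee_rot: [0.887, 0.462, -0.001, 0.0]
force: [-0.9, 1.7, 0.2]
width: 1.0
```

Run:
```python
from h import *
from workcell import camera_params,read_camera
st()
cp=camera_params("wrist")
im,d=read_camera("wrist")
pickle.dump((cp,d),open("pics/w1.pkl","wb"));cv2.imwrite("pics/w1.png",im)
```

```text
t 1.93 p [0.5192 0.1678 0.157 ] F [-0.9  1.7  0.2] w 1.0 q [-0.23  0.39 -0.16  1.89  0.08  0.87  0.53]
x [ 0.573  0.82  -0.001] z [-0.001 -0.001 -1.   ]
```

View pics/w1.png

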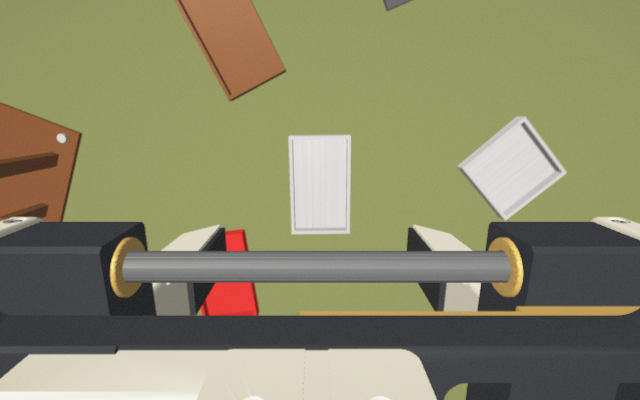

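The wrist picture shows the cover whole at (289–351, 135–235), almost square to the jaws. I'll refine the measurement from this view.

Run:
```python
from h import *
cp,d=pickle.load(open("pics/w1.pkl","rb"));im=cv2.imread("pics/w1.png")
hsv=cv2.cvtColor(im,cv2.COLOR_BGR2HSV)
m=((hsv[...,1]<50)&(hsv[...,2]>120)).astype(np.uint8)
n,l,s,ce=cv2.connectedComponentsWithStats(m);i=l[185,320];print(s[i],d[185,320])
pts=np.argwhere(l==i)[:,::-1]
for z in(0,.012):
    Q=np.array([ray("wrist",u,v,z,cp)[:2] for u,v in pts],np.float32)
    print(z,cv2.minAreaRect(Q))
print(cp["world_from_camera"].round(3), cloud("wrist",d,cp)[185,320])
```

```text
[ 288  134   63  101 6057] 0.30796087
0 ((0.5223132371902466, 0.1700342297554016), (0.05698693171143532, 0.09467267990112305), 56.28130340576172)
0.012 ((0.5200911164283752, 0.17143842577934265), (0.0547342486679554, 0.09093034267425537), 56.28128433227539)
[[ 0.573  0.795  0.2    0.466]
 [ 0.82  -0.555 -0.14   0.206]
 [-0.     0.244 -0.97   0.304]
 [ 0.     0.     0.     1.   ]] [0.5214841  0.17116665 0.00239054]
```

>>> arm_command:
  deltas: "0.0017 -0.0005 0.018 0 0 -0.6 -1;0.0017 -0.0005 0.018 0 0 -0.6 -1;0 0 0.018 0 0 0 -1;0 0 0.018 0 0 0 -1;0 0 0.018 0 0 0 -1;0 0 0.018 0 0 0 -1;0 0 0.015 0 0 0 -1;0 0 0.01 0 0 0 -1;0 0 0.006 0 0 0 -1;0 0 0.002 0 0 0 -1;0 0 0 0 0 0 -1"

```text
t: 2.9
position: [0.5194, 0.174, 0.0167]
ee_rot: [0.881, 0.474, -0.0, -0.0]
force: [-0.2, -0.4, -0.3]
width: 1.001
```

Run:
```python
from h import *
st()
```

```text
t 2.9 p [0.5194 0.174  0.0167] F [-0.2 -0.4 -0.3] w 1.001 q [-0.27  0.61 -0.13  1.95  0.14  0.59  0.5 ]
x [ 0.551  0.834 -0.   ] z [-0.  0. -1.]
```

>>> arm_command:
  deltas: "-0.0018 0.0023 0.0025 0 0 0 -1;0 0 0.001 0 0 0 -1;0 0 0 0 0 0 -1;0 0 0 0 0 0 0.2;0 0 0 0 0 0 0.6;0 0 0 0 0 0 1;0 0 0 0 0 0 1;0 0 0 0 0 0 1;0 0 0 0 0 0 1;0 0 0 0 0 0 1"

```text
t: 3.73
position: [0.5206, 0.1707, 0.0132]
ee_rot: [0.881, 0.473, -0.0, -0.0]
force: [-0.3, 0.1, 1.3]
width: 0.585
```

Run:
```python
from h import *
st()
```

```text
t 3.73 p [0.5206 0.1707 0.0132] F [-0.3  0.1  1.3] w 0.585 q [-0.26  0.62 -0.13  1.95  0.14  0.59  0.5 ]
x [ 0.552  0.834 -0.   ] z [-0.  0. -1.]
```

>>> arm_command:
  deltas: "0 0 -0.005 0 0 0 1;0 0 -0.015 0 0 0 1;0 0 -0.02 0 0 0 1;0 0 -0.02 0 0 0 1;0 0 -0.02 0 0 0 1;0 0 -0.02 0 0 0 1;0 0 0 0 0 0 1"

```text
t: 4.32
position: [0.5232, 0.1717, 0.1173]
ee_rot: [0.881, 0.473, 0.003, 0.001]
force: [0.3, 0.9, -1.1]
width: 0.582
```

Run:
```python
from h import *
p,r=st()
plan(p,r,[.5757,-.1385,.24],frame(36.06,50),24)
```

```text
t 4.32 p [0.5232 0.1717 0.1173] F [ 0.3  0.9 -1.1] w 0.582 q [-0.24  0.45 -0.16  1.91  0.1   0.78  0.53]
x [0.552 0.834 0.005] z [ 0.006  0.002 -1.   ]
tool total [-0.229   0.2155 -0.123 ] turn deg [49.63  8.59 19.26]
-0.0095 0.0090 -0.0051 2.07 0.36 0.80
-0.0094 0.0089 -0.0055 2.07 0.36 0.80
-0.0092 0.0088 -0.0059 2.07 0.36 0.80
-0.0091 0.0088 -0.0063 2.07 0.36 0.80
-0.0089 0.0086 -0.0066 2.07 0.36 0.80
-0.0087 0.0085 -0.0070 2.07 0.36 0.80
-0.0086 0.0084 -0.0074 2.07 0.36 0.80
-0.0084 0.0082 -0.0077 2.07 0.36 0.80
-0.0082 0.0081 -0.0081 2.07 0.36 0.80
-0.0081 0.0079 -0.0084 2.07 0.36 0.80
-0.0079 0.0077 -0.0087 2.07 0.36 0.80
-0.0078 0.0075 -0.0090 2.07 0.36 0.80
-0.0076 0.0073 -0.0094 2.07 0.36 0.80
-0.0074 0.0070 -0.0097 2.07 0.36 0.80
-0.0073 0.0068 -0.0100 2.07 0.36 0.80
-0.0071 0.0065 -0.0102 2.07 0.36 0.80
-0.0070 0.0062 -0.0105 2.07 0.36 0.80
-0.0068 0.0059 -0.0108 2.07 0.36 0.80
-0.0067 0.0056 -0.0110 2.07 0.36 0.80
-0.0065 0.0053 -0.0113 2.07 0.36 0.80
-0.0064 0.0050 -0.0115 2.07 0.36 0.80
-0.0062 0.0047 -0.0117 2.07 0.36 0.80
-0.0061 0.0043 -0.0119 2.07 0.36 0.80
-0.0060 0.0040 -0.0121 2.07 0.36 0.80
```

>>> arm_command:
  deltas: "-0.0095 0.009 -0.005 2.07 0.36 0.8 1;-0.0094 0.009 -0.0055 2.07 0.36 0.8 1;-0.0092 0.009 -0.006 2.07 0.36 0.8 1;-0.009 0.009 -0.0063 2.07 0.36 0.8 1;-0.009 0.0086 -0.0066 2.07 0.36 0.8 1;-0.0087 0.0085 -0.007 2.07 0.36 0.8 1;-0.0086 0.0084 -0.0074 2.07 0.36 0.8 1;-0.0084 0.0082 -0.0077 2.07 0.36 0.8 1;-0.0082 0.008 -0.008 2.07 0.36 0.8 1;-0.008 0.008 -0.0084 2.07 0.36 0.8 1;-0.008 0.0077 -0.0087 2.07 0.36 0.8 1;-0.0078 0.0075 -0.009 2.07 0.36 0.8 1"

```text
t: 5.32
position: [0.5474, 0.0147, 0.174]
ee_rot: [0.896, 0.387, -0.069, -0.208]
force: [0.8, 0.2, -0.5]
width: 0.583
```

>>> arm_command:
  deltas: "-0.0076 0.0073 -0.0094 2.07 0.36 0.8 1;-0.0074 0.007 -0.0097 2.07 0.36 0.8 1;-0.0073 0.0068 -0.01 2.07 0.36 0.8 1;-0.007 0.0065 -0.01 2.07 0.36 0.8 1;-0.007 0.0062 -0.0105 2.07 0.36 0.8 1;-0.0068 0.006 -0.0108 2.07 0.36 0.8 1;-0.0067 0.0056 -0.011 2.07 0.36 0.8 1;-0.0065 0.0053 -0.0113 2.07 0.36 0.8 1;-0.0064 0.005 -0.0115 2.07 0.36 0.8 1;-0.0062 0.0047 -0.0117 2.07 0.36 0.8 1;-0.006 0.0043 -0.012 2.07 0.36 0.8 1;-0.006 0.004 -0.012 2.07 0.36 0.8 1"

```text
t: 6.32
position: [0.5744, -0.1401, 0.2348]
ee_rot: [0.861, 0.279, -0.134, -0.403]
force: [0.3, 0.2, -1.0]
width: 0.582
```

Run:
```python
from h import *
from workcell import camera_params,read_camera
st()
cp=camera_params("wrist")
im,d=read_camera("wrist")
pickle.dump((cp,d),open("pics/w2.pkl","wb"));cv2.imwrite("pics/w2.png",im)
im,d=read_camera("scene");cv2.imwrite("pics/s2.png",cv2.resize(im[80:290,200:480],None,fx=2.8,fy=2.8))
```

```text
t 6.32 p [ 0.5744 -0.1401  0.2348] F [ 0.3  0.2 -1. ] w 0.582 q [ 0.49  0.9  -0.13  1.12 -0.35  1.89  1.02]
x [ 0.809  0.588 -0.007] z [-0.456  0.62  -0.639]
```

View pics/w2.png

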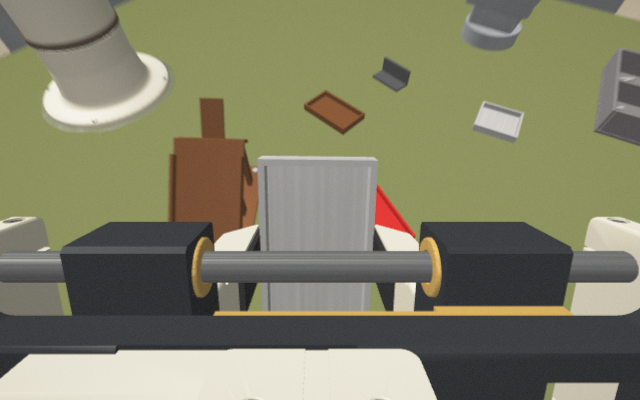

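View pics/s2.png

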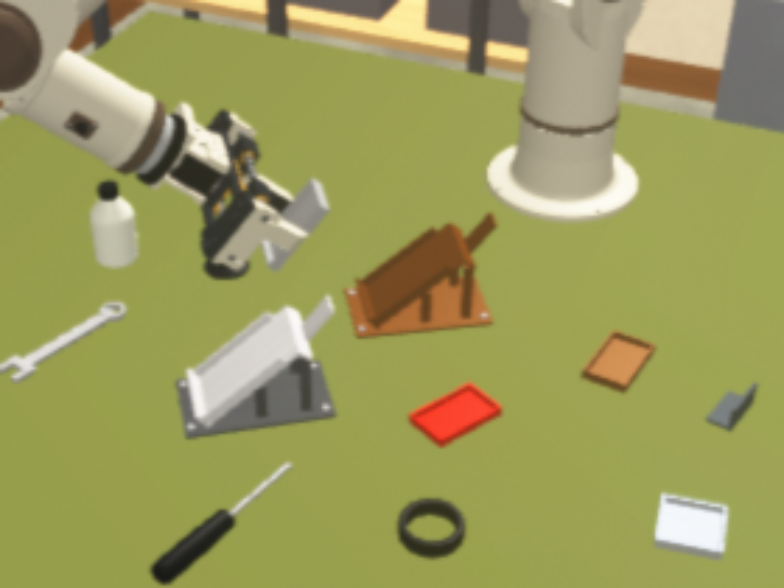

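The wrist and scene pictures show the cover held hollow side up at a 50° tilt over the grey chute, at (300,230) in the scene crop. Next I'll bring it near the notch.

Run:
```python
from h import *
p,r=st()
plan(p,r,[.5573,-.1138,.1515],frame(36.06,50),8)
```

```text
t 6.42 p [ 0.5739 -0.1431  0.2331] F [ 1.  -0.9 -1.9] w 0.585 q [ 0.49  0.9  -0.12  1.12 -0.35  1.88  1.02]
x [ 0.811  0.585 -0.009] z [-0.454  0.619 -0.64 ]
tool total [0.0045 0.0412 0.0779] turn deg [-0.19  0.15 -0.58]
0.0006 0.0051 0.0097 -0.02 0.02 -0.07
0.0005 0.0051 0.0097 -0.02 0.02 -0.07
0.0005 0.0051 0.0097 -0.02 0.02 -0.07
0.0005 0.0051 0.0097 -0.02 0.02 -0.07
0.0005 0.0051 0.0098 -0.02 0.02 -0.07
0.0005 0.0051 0.0098 -0.02 0.02 -0.07
0.0005 0.0051 0.0098 -0.02 0.02 -0.07
0.0005 0.0051 0.0098 -0.02 0.02 -0.07
```

>>> arm_command:
  deltas: "0.0005 0.005 0.01 0 0 -0.1 1;0.0005 0.005 0.01 0 0 -0.1 1;0.0005 0.005 0.01 0 0 -0.1 1;0.0005 0.005 0.01 0 0 -0.1 1;0.0005 0.005 0.01 0 0 -0.1 1;0.0005 0.005 0.01 0 0 -0.1 1;0.0005 0.005 0.01 0 0 0 1;0.0005 0.005 0.008 0 0 0 1;0 0 0 0 0 0 1;0 0 0 0 0 0 1;0 0 0 0 0 0 1"

```text
t: 7.33
position: [0.5578, -0.1097, 0.1553]
ee_rot: [0.86, 0.284, -0.131, -0.403]
force: [0.6, -1.4, -1.4]
width: 0.584
```

Run:
```python
from h import *
from workcell import camera_params,read_camera
p,r=st()
cp=camera_params("wrist")
im,d=read_camera("wrist")
pickle.dump((cp,d),open("pics/w3.pkl","wb"));cv2.imwrite("pics/w3.png",im)
im,d=read_camera("scene");np.save("pics/s3.npy",d);cv2.imwrite("pics/s3f.png",im);a=cv2.resize(im[160:260,240:340],None,fx=4,fy=4)
im,d=read_camera("top");np.save("pics/t3.npy",d);cv2.imwrite("pics/t3f.png",im);b=cv2.resize(im[150:250,300:400],None,fx=4,fy=4)
cv2.imwrite("pics/s3.png",np.hstack([a,b]))
plan(p,r,[.5573,-.1138,.1515],frame(36.06,50),1)
```

```text
t 7.33 p [ 0.5578 -0.1097  0.1553] F [ 0.6 -1.4 -1.4] w 0.584 q [ 0.47  0.93 -0.13  1.25 -0.34  1.72  1.07]
x [0.804 0.594 0.003] z [-0.455  0.618 -0.641]
tool total [-0.0028  0.0049  0.0001] turn deg [-0.14  0.2   0.39]
-0.0028 0.0049 0.0001 -0.14 0.20 0.39
```

View pics/w3.png

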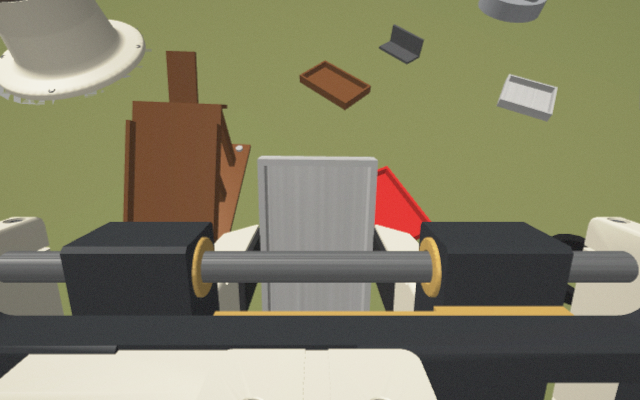

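View pics/s3.png

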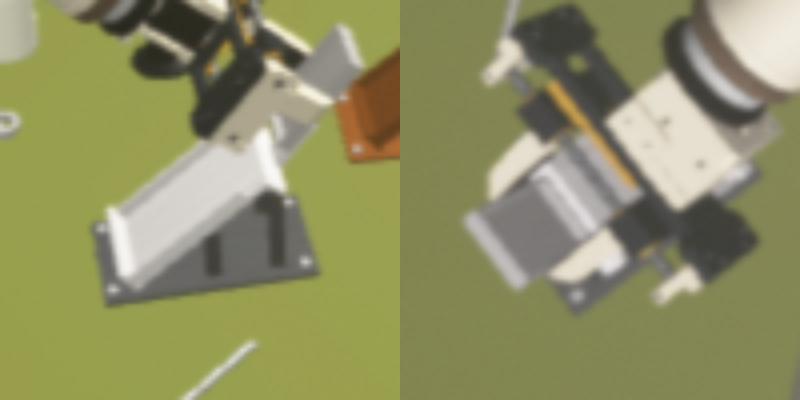

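The wrist and scene crops show the cover above the seat, clear of the crest and in front of the backrest. I'll approach in small steps along the backrest.

>>> arm_command:
  deltas: "-0.0014 0.0025 0 0 0 0.2 1;-0.0014 0.0025 0 0 0 0.2 1;0 0.003 0.002 0 0 0 1;0 0.003 0.002 0 0 0 1;0 0.002 0.002 0 0 0 1;0 0.001 0.001 0 0 0 1;0 0 0 0 0 0 1;0 0 0 0 0 0 1;0 0 0 0 0 0 1"

```text
t: 8.23
position: [0.5573, -0.1139, 0.1399]
ee_rot: [0.861, 0.281, -0.133, -0.403]
force: [-0.3, -0.1, -1.7]
width: 0.584
```

```bash
cat >> h.py <<'E'
O=np.array([.5706,-.1320,0]);th=np.radians(126.06)
EX=np.array([np.cos(th),np.sin(th),0]);EY=np.array([-EX[1],EX[0],0]);EZ=np.array([0,0,1.])
U=.643*EX+.766*EZ;N=-.766*EX+.643*EZ
def loc():
    p,r=st()
    home=O+.029*EX+.120*EZ
    c=p+r.apply([0,0,.0132])-home
    from workcell import monitor
    f=monitor.state()["force"]
    print("rem u,n,y mm",(np.array([c@U,c@N,c@EY])*1e3).round(1),"F u,n,y",np.round([f@U,f@N,f@EY],1))
    rv=np.degrees((r.inv()*frame(36.06,50)).as_rotvec());print("turn to ideal",rv.round(2))
E
python3 -c "
from h import *
loc()"
```

```text
t 8.23 p [ 0.5573 -0.1139  0.1399] F [-0.3 -0.1 -1.7] w 0.584 q [ 0.47  0.95 -0.13  1.25 -0.33  1.71  1.07]
x [ 0.807  0.591 -0.003] z [-0.455  0.619 -0.64 ]
rem u,n,y mm [11.1  4.6  0.1] F u,n,y [-1.2 -1.2  0.3]
turn to ideal [-0.18  0.23 -0.  ]
```

>>> arm_command:
  deltas: "0 0.002 0 -0.1 0.1 0 1;0 0.002 0 0 0.1 0 1;0 0.002 0 0 0 0 1;0 0.002 0 0 0 0 1;0 0.001 0 0 0 0 1;0 0 0 0 0 0 1;0 0 0 0 0 0 1"

```text
t: 8.82
position: [0.5607, -0.1187, 0.1328]
ee_rot: [0.862, 0.28, -0.131, -0.402]
force: [-0.5, -0.3, -1.5]
width: 0.582
```

```bash
python3 -c "
from h import *
loc()"
```

```text
t 8.82 p [ 0.5607 -0.1187  0.1328] F [-0.5 -0.3 -1.5] w 0.582 q [ 0.48  0.96 -0.13  1.24 -0.33  1.71  1.08]
x [ 0.808  0.589 -0.001] z [-0.452  0.62  -0.642]
rem u,n,y mm [1.8 4.5 0.2] F u,n,y [-1.1 -1.   0.6]
turn to ideal [-0.08  0.03 -0.02]
```

>>> arm_command:
  deltas: "0 0.0005 0.001 0 0 0 1;0 0.0005 0.001 0 0 0 1;0 0.0005 0.001 0 0 0 1;0 0 0 0 0 0 1;0 0 0 0 0 0 1"

```text
t: 9.23
position: [0.5599, -0.1176, 0.1299]
ee_rot: [0.862, 0.28, -0.131, -0.402]
force: [0.9, -0.2, -0.9]
width: 0.582
```

```bash
python3 -c "
from h import *
loc()"
```

```text
t 9.23 p [ 0.5599 -0.1176  0.1299] F [ 0.9 -0.2 -0.9] w 0.582 q [ 0.48  0.97 -0.13  1.24 -0.33  1.7   1.08]
x [ 0.808  0.589 -0.   ] z [-0.452  0.62  -0.642]
rem u,n,y mm [0.5 1.6 0.2] F u,n,y [-1.1 -0.1 -0.6]
turn to ideal [-0.07  0.02 -0.01]
```

>>> arm_command:
  deltas: "0 0.0005 0.0005 0 0 0 1;0 0.0005 0.0005 0 0 0 1;0 0.0005 0 0 0 0 1;0 0 0 0 0 0 1"

```text
t: 9.57
position: [0.5603, -0.1179, 0.1292]
ee_rot: [0.862, 0.281, -0.131, -0.402]
force: [1.5, -1.5, 6.1]
width: 0.583
```

```bash
python3 -c "
from h import *
loc()"
```

```text
t 9.57 p [ 0.5603 -0.1179  0.1292] F [ 1.5 -1.5  6.1] w 0.583 q [ 0.48  0.97 -0.13  1.24 -0.33  1.7   1.08]
x [0.808 0.589 0.   ] z [-0.451  0.62  -0.642]
rem u,n,y mm [-0.4  1.6  0. ] F u,n,y [ 3.4  5.5 -0.3]
turn to ideal [-0.06 -0.01  0.02]
```

>>> arm_command:
  deltas: "0 0.0005 0 0 0 0 1;0 0.0005 0.0005 0 0 0 1;0 0 0 0 0 0 1;0 0 0 0 0 0 1"

```text
t: 9.9
position: [0.5604, -0.1179, 0.1291]
ee_rot: [0.861, 0.281, -0.131, -0.403]
force: [-0.0, -2.5, 9.7]
width: 0.581
```

Run:
```python
from h import *
from workcell import read_camera
loc()
im,d=read_camera("scene");a=cv2.resize(im[160:260,240:340],None,fx=6,fy=6);cv2.imwrite("pics/s4.png",a)
```

```text
t 9.9 p [ 0.5604 -0.1179  0.1291] F [-0.  -2.5  9.7] w 0.581 q [ 0.48  0.97 -0.13  1.24 -0.33  1.7   1.08]
x [0.808 0.589 0.001] z [-0.452  0.62  -0.641]
rem u,n,y mm [-0.5  1.6 -0. ] F u,n,y [6.1 7.8 1.5]
turn to ideal [-0.12 -0.01  0.05]
```

View pics/s4.png

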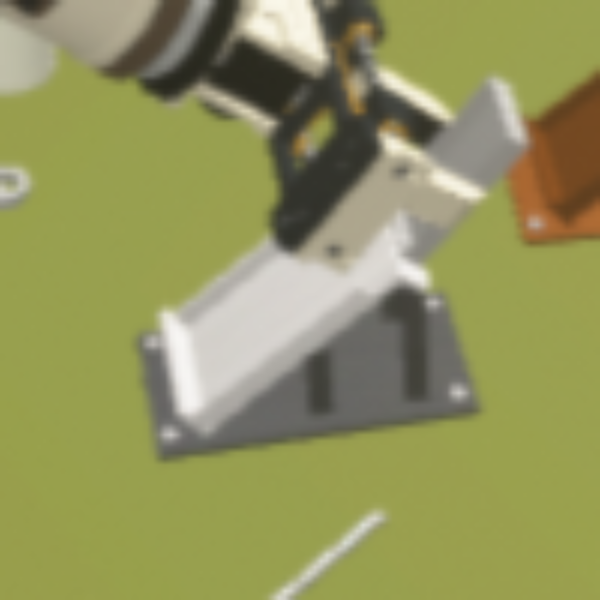

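The scene crop shows the cover down in the notch and flat along the backrest, with the contact forces agreeing. Releasing.

>>> arm_command:
  deltas: "0 0 0 0 0 0 -0.2;0 0 0 0 0 0 -0.25;0 0 0 0 0 0 -0.35;0 0 0 0 0 0 -0.5;0 0 0 0 0 0 -0.6;0 0 0 0 0 0 -0.6;0 0 0 0 0 0 -0.6"

```text
t: 10.53
position: [0.5601, -0.1178, 0.1267]
ee_rot: [0.861, 0.28, -0.131, -0.402]
force: [-0.3, 0.1, 0.1]
width: 0.796
```

Run:
```python
from h import *
from workcell import read_camera
loc()
im,d=read_camera("scene");a=cv2.resize(im[160:260,240:340],None,fx=6,fy=6);cv2.imwrite("pics/s5.png",a)
```

```text
t 10.53 p [ 0.5601 -0.1178  0.1267] F [-0.3  0.1  0.1] w 0.796 q [ 0.48  0.97 -0.13  1.24 -0.33  1.7   1.08]
x [ 0.808  0.589 -0.001] z [-0.452  0.62  -0.642]
rem u,n,y mm [-2.1 -0.2  0.2] F u,n,y [ 0.3 -0.1  0.1]
turn to ideal [-0.09  0.04 -0.02]
```

View pics/s5.png

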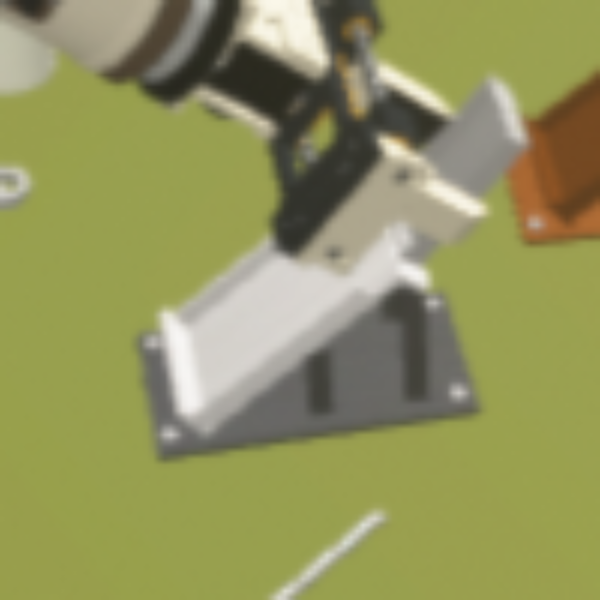

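>>> arm_command:
  deltas: "0 0 -0.003 0 0 0 -0.6;0 0 -0.006 0 0 0 -0.6;0 0 -0.01 0 0 0 -0.6;0 0 -0.015 0 0 0 -0.6;0 0 -0.02 0 0 0 -0.6;0 0 -0.02 0 0 0 -0.6;0 0 -0.02 0 0 0 -0.6;0 0 -0.02 0 0 0 -0.6;0 -0.01 -0.01 0 0 0 -0.6;0 0 0 0 0 0 -0.6"

```text
t: 11.42
position: [0.6138, -0.1911, 0.2173]
ee_rot: [0.862, 0.281, -0.129, -0.401]
force: [0.1, 0.3, 2.0]
width: 0.797
```

Run:
```python
from h import *
from workcell import read_camera,camera_params
loc()
im,d=read_camera("scene");a=cv2.resize(im[160:260,240:340],None,fx=4,fy=4);cv2.imwrite("pics/s6f.png",im);np.save("pics/s6.npy",d)
im,d=read_camera("top");np.save("pics/t6.npy",d);b=cv2.resize(im[150:250,300:400],None,fx=4,fy=4)
cv2.imwrite("pics/s6.png",np.hstack([a,b]))
cp=camera_params("wrist")
im,d=read_camera("wrist")
pickle.dump((cp,d),open("pics/w6.pkl","wb"));cv2.imwrite("pics/w6.png",im)
```

```text
t 11.42 p [ 0.6138 -0.1911  0.2173] F [0.1 0.3 2. ] w 0.797 q [ 0.51  1.03 -0.12  0.9  -0.33  1.98  1.02]
x [0.809 0.588 0.002] z [-0.448  0.619 -0.645]
rem u,n,y mm [ 8.800e+00  1.277e+02 -1.000e-01] F u,n,y [ 1.6  1.2 -0.3]
turn to ideal [ 0.19 -0.13  0.06]
```

View pics/s6.png

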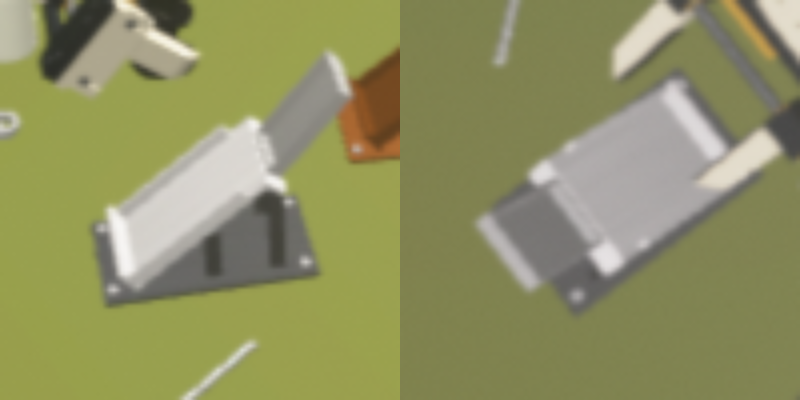

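View pics/w6.png

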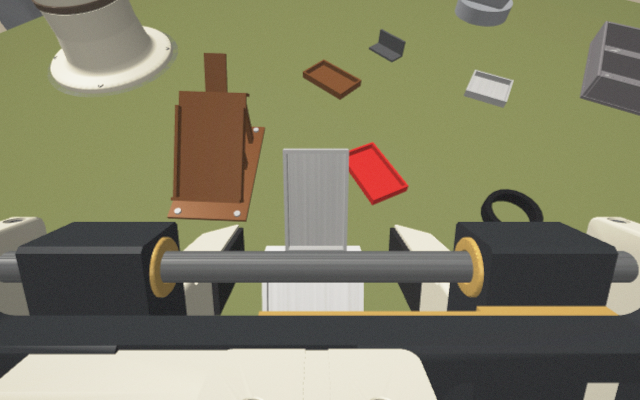

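The cover leans freely, square in the notch and centred. Wrist view: upper edge at row 150, sides parallel. I'll check its pose from the depth.

Run:
```python
from h import *
cp,d=pickle.load(open("pics/w6.pkl","rb"))
for nm,P in (("wrist",cloud("wrist",d,cp)),("scene",cloud("scene",np.load("pics/s6.npy"))),("top",cloud("top",np.load("pics/t6.npy")))):
    q=P.reshape(-1,3)-O; X,Y,Z=q@EX,q@EY,q[:,2]
    u=.643*X+.766*(Z-.086);n=-.766*X+.643*(Z-.086)
    k=(abs(Y)<.04)&(u>.02)&(u<.1)&(n>-.01)&(n<.025)
    if k.sum()<20: continue
    a=k&(abs(Y)<.02)&(u<.08)
    A=np.c_[u[a],Y[a],np.ones(a.sum())];c=np.linalg.lstsq(A,n[a],rcond=None)[0]
    print(nm,k.sum(),"floor n med",np.median(n[a]).round(4),"slopes deg",np.degrees(c[:2]).round(2),"u max",np.percentile(u[k],99).round(4),"Y",np.percentile(Y[k],[1,99]).round(4))
```

```text
wrist 5047 floor n med 0.0039 slopes deg [-0.11  0.15] u max 0.0886 Y [-0.0271  0.0258]
scene 271 floor n med 0.0032 slopes deg [1.48 3.31] u max 0.0896 Y [-0.0338  0.0271]
top 346 floor n med 0.0045 slopes deg [-0.04  0.45] u max 0.0907 Y [-0.0256  0.0276]
```

The cover is home: floor 3–4 mm off the backrest, upper end at u ≈ 90 mm, tilt error about 0.1°. Next I'll go over it to the back side with the jaws shut.

Run:
```python
from h import *
p,r=st()
plan(p,r,O+.085*EX+[0,0,.25],frame(36.06,0),18)
```

```text
t 11.57 p [ 0.6122 -0.189   0.2141] F [0.1 0.5 0.1] w 0.802 q [ 0.51  1.03 -0.12  0.91 -0.33  1.97  1.02]
x [ 0.808  0.589 -0.   ] z [-0.452  0.62  -0.642]
tool total [ 0.     -0.1273  0.0963] turn deg [-5.009e+01  3.000e-02  3.000e-02]
0.0000 -0.0071 0.0053 -2.78 0.00 0.00
0.0000 -0.0073 0.0050 -2.78 0.00 0.00
0.0000 -0.0076 0.0046 -2.78 0.00 0.00
0.0000 -0.0078 0.0043 -2.78 0.00 0.00
0.0000 -0.0080 0.0039 -2.78 0.00 0.00
-0.0000 -0.0081 0.0035 -2.78 0.00 0.00
-0.0000 -0.0083 0.0031 -2.78 0.00 0.00
-0.0000 -0.0084 0.0027 -2.78 0.00 0.00
-0.0000 -0.0086 0.0023 -2.78 0.00 0.00
-0.0000 -0.0087 0.0019 -2.78 0.00 0.00
-0.0000 -0.0088 0.0014 -2.78 0.00 0.00
-0.0000 -0.0088 0.0010 -2.78 0.00 0.00
-0.0000 -0.0088 0.0006 -2.78 0.00 0.00
-0.0000 -0.0089 0.0001 -2.78 0.00 0.00
-0.0000 -0.0089 -0.0003 -2.78 0.00 0.00
-0.0000 -0.0088 -0.0007 -2.78 0.00 0.00
-0.0000 -0.0088 -0.0011 -2.78 0.00 0.00
-0.0000 -0.0087 -0.0016 -2.78 0.00 0.00
```

>>> arm_command:
  deltas: "0 -0.0115 -0.0096 0 0 0 0.5;0 -0.0115 -0.0096 0 0 0 1;0 -0.0071 0.0053 -2.78 0 0 1;0 -0.0073 0.005 -2.78 0 0 1;0 -0.0076 0.0046 -2.78 0 0 1;0 -0.0078 0.0043 -2.78 0 0 1;0 -0.008 0.0039 -2.78 0 0 1;0 -0.0081 0.0035 -2.78 0 0 1;0 -0.0083 0.0031 -2.78 0 0 1;0 -0.0084 0.0027 -2.78 0 0 1;0 -0.0086 0.0023 -2.78 0 0 1"

```text
t: 12.48
position: [0.5658, -0.1256, 0.2629]
ee_rot: [0.928, 0.303, -0.067, -0.205]
force: [0.1, 0.7, -0.0]
width: 0.054
```

>>> arm_command:
  deltas: "0 -0.0087 0.0019 -2.78 0 0 1;0 -0.0088 0.0014 -2.78 0 0 1;0 -0.0088 0.001 -2.78 0 0 1;0 -0.0088 0.0006 -2.78 0 0 1;0 -0.009 0 -2.78 0 0 1;0 -0.009 -0.0003 -2.78 0 0 1;0 -0.0088 -0.0007 -2.78 0 0 1;0 -0.0088 -0.001 -2.78 0 0 1;0 -0.0087 -0.0016 -2.78 0 0 1;0 0 0 0 0 0 1;0 0 0 0 0 0 1"

```text
t: 13.4
position: [0.52, -0.0621, 0.2809]
ee_rot: [0.95, 0.311, -0.0, -0.0]
force: [0.3, -0.2, -0.5]
width: 0.006
```

```bash
cat >> h.py <<'E'
def ch():
    p,r=st(); q=p-O; print("chute xyz mm",(np.array([q@EX,q@EY,q[2]])*1e3).round(1)); 
    print("turn to down",np.degrees((r.inv()*frame(36.06,0)).as_rotvec()).round(2))
E
python3 - <<'E'
from h import *
from workcell import read_camera
ch()
im,d=read_camera("scene");a=cv2.resize(im[110:260,200:350],None,fx=4,fy=4);cv2.imwrite("pics/s7.png",a)
E
```

```text
t 13.4 p [ 0.52   -0.0621  0.2809] F [ 0.3 -0.2 -0.5] w 0.006 q [ 0.23  0.21 -0.18  1.82  0.04  1.12  0.66]
x [ 0.807  0.591 -0.   ] z [-0.  0. -1.]
chute xyz mm [ 8.630e+01 -2.000e-01  2.809e+02]
turn to down [-0.03  0.    0.18]
```

View pics/s7.png

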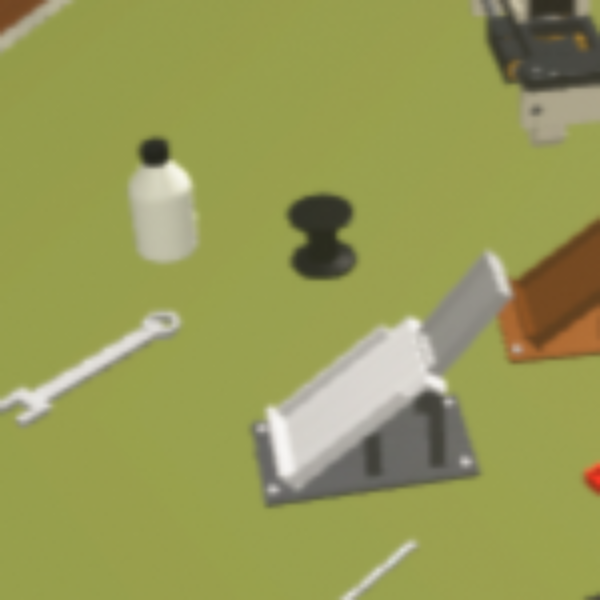

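The scene crop shows the cover still leaning and the shut gripper beyond its upper edge. Descending behind it.

>>> arm_command:
  deltas: "0 -0.005 0.01 0 0 0.1 1;0 -0.004 0.015 0 0 0.1 1;0 0 0.02 0 0 0 1;0 0 0.02 0 0 0 1;0 0 0.02 0 0 0 1;0 0 0.018 0 0 0 1;0 0 0.013 0 0 0 1;0 0 0.009 0 0 0 1;0 0 0.006 0 0 0 1;0 0 0 0 0 0 1;0 0 0 0 0 0 1"

```text
t: 14.37
position: [0.5154, -0.0566, 0.1489]
ee_rot: [0.951, 0.308, -0.0, -0.0]
force: [0.6, 0.2, 0.9]
width: 0.005
```

Run:
```python
from h import *
from workcell import read_camera
ch()
im,d=read_camera("scene");a=cv2.resize(im[110:260,200:350],None,fx=4,fy=4);cv2.imwrite("pics/s8.png",a)
```

```text
t 14.37 p [ 0.5154 -0.0566  0.1489] F [0.6 0.2 0.9] w 0.005 q [ 0.2   0.36 -0.18  1.96  0.08  0.83  0.61]
x [ 0.811  0.585 -0.001] z [-0.001  0.    -1.   ]
chute xyz mm [ 93.5   0.2 148.9]
turn to down [-0.06  0.04 -0.22]
```

View pics/s8.png

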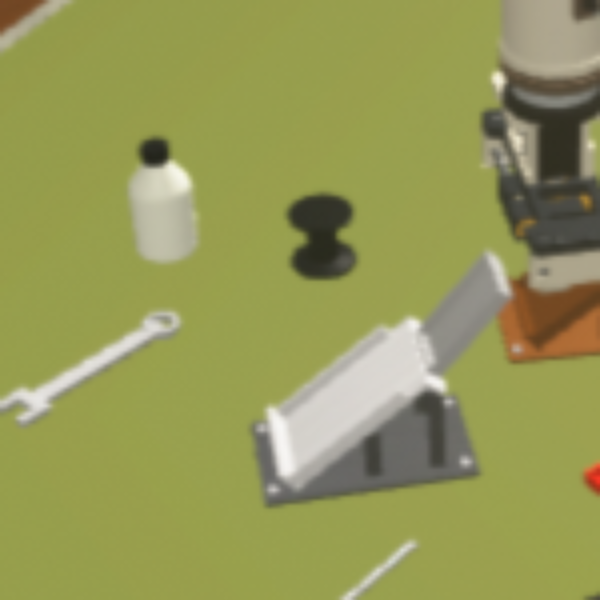

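>>> arm_command:
  deltas: "0 0.006 0 0 0 0 1;0 0.006 0 0 0 0 1;0 0.006 0 0 0 0 1;0 0.006 0 0 0 0 1;0 0.006 0 0 0 0 1;0 0.006 0 0 0 0 1;0 0.006 0 0 0 0 1;0 0.006 0 0 0 0 1;0 0.006 0 0 0 0 1;0 0 0 0 0 0 1"

```text
t: 15.25
position: [0.5478, -0.1018, 0.149]
ee_rot: [0.952, 0.307, -0.0, 0.0]
force: [0.0, -0.1, -0.4]
width: 0.008
```

Run:
```python
from h import *
from workcell import read_camera
ch()
im,d=read_camera("scene");a=cv2.resize(im[110:260,200:350],None,fx=4,fy=4);cv2.imwrite("pics/s9.png",a)
```

```text
t 15.25 p [ 0.5478 -0.1018  0.149 ] F [ 0.  -0.1 -0.4] w 0.008 q [ 0.26  0.41 -0.16  1.87  0.08  0.86  0.69]
x [ 0.811  0.585 -0.   ] z [ 0.    -0.001 -1.   ]
chute xyz mm [ 37.9   0.7 149. ]
turn to down [ 0.03  0.02 -0.28]
```

View pics/s9.png

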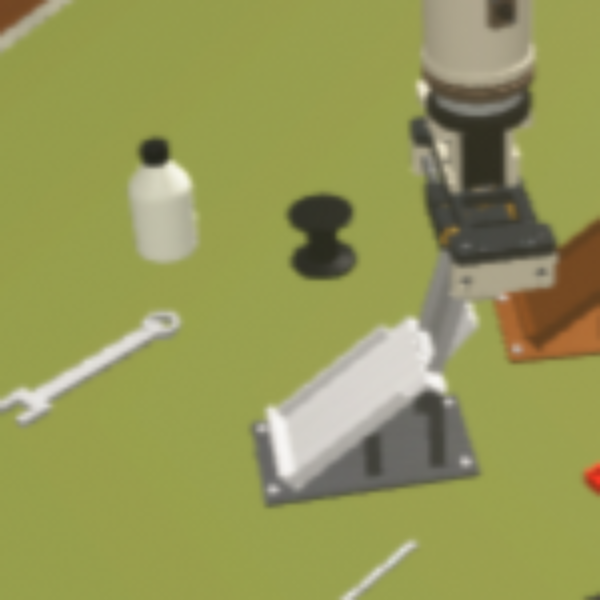

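The picture shows the cover pivoting upright at (440,300) with the fingers behind it. I'll keep drawing until past the crest.

>>> arm_command:
  deltas: "0 0.005 0 0 0 0 1;0 0.005 0 0 0 0 1;0 0.005 0 0 0 0 1;0 0.005 0 0 0 0 1;0 0.005 0 0 0 0 1;0 0.005 0 0 0 0 1;0 0.005 0 0 0 0 1;0 0.005 0 0 0 0 1;0 0.005 0 0 0 0 1;0 0.005 0 0 0 0 1;0 0 0 0 0 0 1"

```text
t: 16.22
position: [0.5769, -0.1419, 0.1491]
ee_rot: [0.952, 0.307, -0.0, 0.0]
force: [0.8, -0.3, 0.6]
width: 0.003
```

Run:
```python
from h import *
from workcell import read_camera
ch()
im,d=read_camera("scene");a=cv2.resize(im[110:260,200:350],None,fx=4,fy=4);cv2.imwrite("pics/s10.png",a)
```

```text
t 16.22 p [ 0.5769 -0.1419  0.1491] F [ 0.8 -0.3  0.6] w 0.003 q [ 0.31  0.47 -0.14  1.78  0.08  0.9   0.75]
x [ 0.811  0.585 -0.   ] z [-0. -0. -1.]
chute xyz mm [-11.7   0.8 149.1]
turn to down [ 0.02  0.02 -0.25]
```

View pics/s10.png

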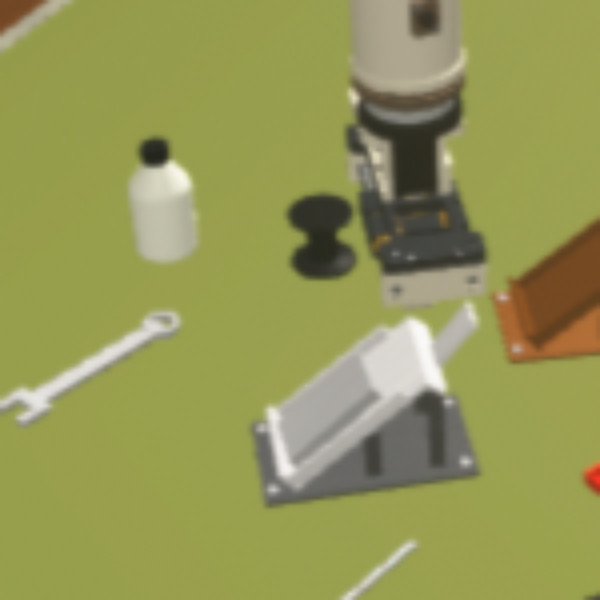

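The cover has tipped over and appears to be at the stop. I'll retreat upwards and back, then check.

>>> arm_command:
  deltas: "0 0 -0.01 0 0 0 1;0 0 -0.02 0 0 0 1;0 0 -0.02 0 0 0 1;0 -0.01 -0.02 0 0 0 1;0 -0.02 -0.02 0 0 0 1;0 -0.03 -0.02 0 0 0 1;0 -0.03 -0.01 0 0 0 1;0 -0.03 -0.01 0 0 0 1;0 -0.03 0 0 0 0 1;0 -0.02 0 0 0 0 1;0 -0.01 0 0 0 0 1;0 0 0 0 0 0 1"

```text
t: 17.27
position: [0.4699, 0.0073, 0.28]
ee_rot: [0.951, 0.31, 0.0, -0.0]
force: [0.0, 0.0, 0.5]
width: 0.006
```

Run:
```python
from h import *
from workcell import read_camera
ch()
im,ds=read_camera("scene");a=cv2.resize(im[160:260,240:340],None,fx=4,fy=4);cv2.imwrite("pics/s11f.png",im)
im,dt=read_camera("top");b=cv2.resize(im[150:250,300:400],None,fx=4,fy=4);cv2.imwrite("pics/t11f.png",im)
cv2.imwrite("pics/s11.png",np.hstack([a,b]))
# slide frame: origin slide foot (-.117,.012); s up the slide, m normal
c,s=np.cos(np.radians(38)),np.sin(np.radians(38))
for nm,D in(("scene",ds),("top",dt)):
    q=cloud(nm,D).reshape(-1,3)-O;X,Y,Z=q@EX+.117,q@EY,q[:,2]-.012
    S=c*X+s*Z;m=-s*X+c*Z
    k=(abs(Y)<.027)&(S>.004)&(S<.135)&(abs(m)<.03)
    for lo in range(0,135,10):
        j=k&(S>lo/1e3)&(S<=lo/1e3+.01)
        if j.sum(): print(nm,lo,j.sum(),"m",(np.median(m[j])*1e3).round(1))
    j=(m>.0085)&(m<.02)&(S>.005)&(S<.13)&(abs(Y)<.033); print("S",np.percentile(S[j],[2,98]),"Y",np.percentile(Y[j],[2,98]))
```

```text
t 17.27 p [0.4699 0.0073 0.28  ] F [0.  0.  0.5] w 0.006 q [ 0.16  0.11 -0.25  1.94  0.03  1.09  0.53]
x [0.808 0.589 0.   ] z [ 0.  0. -1.]
chute xyz mm [171.9  -0.6 280. ]
turn to down [-0.01 -0.01  0.04]
scene 0 26 m 10.5
scene 10 37 m 10.7
scene 20 40 m 10.2
scene 30 34 m 11.6
scene 40 39 m 10.8
scene 50 37 m 10.8
scene 60 39 m 10.5
scene 70 37 m 10.7
scene 80 42 m 10.3
scene 90 41 m 0.4
scene 100 31 m -1.3
scene 110 33 m -1.2
scene 120 30 m -0.6
scene 130 33 m -3.2
S [0.0060761  0.09022354] Y [-0.02763135  0.02876954]
top 0 26 m 12.8
top 10 39 m 13.4
top 20 48 m 12.8
top 30 45 m 12.6
top 40 43 m 12.7
top 50 50 m 12.4
top 60 44 m 12.6
top 70 43 m 12.8
top 80 81 m 10.1
top 90 77 m 2.1
top 100 47 m 1.0
top 110 53 m 1.1
top 120 56 m 0.8
top 130 80 m -4.4
S [0.00697295 0.09132578] Y [-0.02105757  0.03083721]
```

View pics/s11.png

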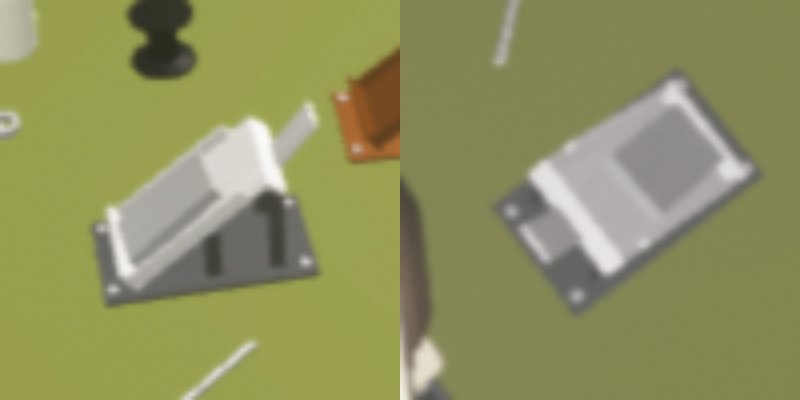

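View pics/t11f.png

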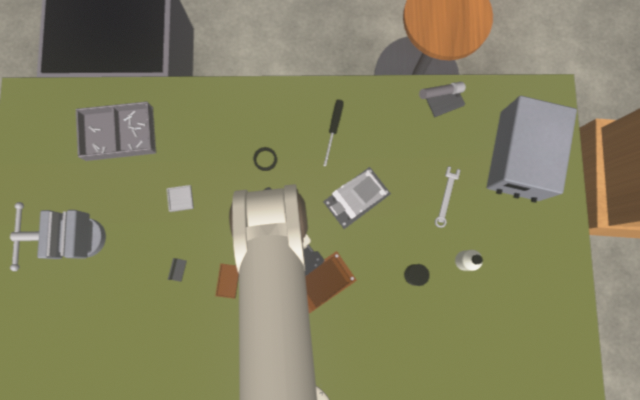

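The cover lies 12 mm proud of the slide over S 0–90 mm: flat, hollow side down, against the stop. The square cover at (180,198) and the other visible bystanders are where they were. Handing in.

```bash
python3 -c "
from workcell import workorder
print(workorder.sign_off())"
```

```text
the job is handed in; nothing more can be done
None
```

The oblong cover is turned over and lying hollow side down at the foot of the slide, against the stop. The job was handed in at about 17.4 s.

**Leaning:** I gripped the cover across its width, set it hollow side up in the notch and let go. Depth from the wrist and top cameras showed it seated: floor 3–4 mm off the backrest plane, upper end about 90 mm from the notch, tilt within about 0.1°. The scene camera's few points gave rougher slopes (1.5° and 3.3°).

**Tipping:** With the jaws shut behind the upper edge, I drew level past the crest, and the cover fell and slid down by itself. The highest contact force I read was about 10 N, while seating the cover.

**Final checks:**
- **Cover:** Its top face is even at about 11 mm (scene) to 13 mm (top) above the slide, from the stop to about 90 mm up. It is roughly centred; the top view put its sides 5 mm off centre (−21/+31 mm), the scene view centred it.
- **Gripper:** It is clear of everything.
- **Other things on the bench:** The square cover and the other bystanders look unmoved in the top view. The arm hid the red look-alike and part of the brown chute there, so I could not confirm those two from that last picture.

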